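# Tighten the board press

## Robot

A 7-joint arm with a two-finger parallel gripper is mounted at the origin on the work surface. World frame = base frame: x ahead of the robot, y to its left, z up, the work surface at z = 0. Lengths are in m, angles in rad, forces in N, time in s.
With the tool pointing down it reaches from about 0.4 to 0.875 m from the base axis. Payload 6.5 kg.
Tool frame: the origin (TCP) lies at the very end of the fingers, on their centre line; the grasp point (between the pads) lies 19 mm behind it; z points along the fingers, y is the direction in which the jaws open and shut (so a half turn about z gives the same grasp; the last joint's range is limited). The gripper opens to 85 mm and grips with 20 to 120 N. Pads are 22 mm wide; open, the fingers measure 114 mm over their backs; the gripper's body (76 mm by 85 mm) begins 54 mm behind the grasp point. The pads swing forward as they close: fully open they stand 13 mm farther back than shut.
Start: joints at [-0.066, 0.536, -0.004, 1.538, 0.003, 1.067, -0.071], TCP at [0.65, 0, 0.231] pointing down, gripper open.
Joint ranges: [-2.7, 2.7], [-0.37, 2.16], [-1.27, 1.26], [0.24, 2.4], [-1.31, 4.45], [0.19, 1.91], [-2.76, 2.76]. Speed limits (rad/s): [2.39, 2.39, 3.14, 3.14, 3.14, 3.14, 3.14].

## Interface

Orientations are given as a unit quaternion [x, y, z, w].
In Python, from plant import sense, vision, arm gives the robot as it stands.
- The arm moves only by the tool apply_moves, never from a script. Its argument "deltas" is a list of rows, each an object with "turn": the turn, a rotation vector about the tool's x, y, z in rad, a list of three; "linear": the shift along the tool's x, y, z in m, a list of three; "hand": the finger opening in m, from 0 to 0.0854. A call has 1 to 10 rows; each row is the pose to reach, as a shift and turn from the pose commanded when the call began, along the tool's axes at that moment; what a row does not reach only later rows make up. A row lasts 1/10 s, in which the tool goes at most 50 mm and 8.59 degrees, less where a joint would pass 70% of its speed; a pose out of reach is approached as far as the arm can. A call with a gripper value outside its range is refused whole. The fingers move at their own pace and stop on an object; "newtons" is the grip in N (left out, the last holds). Time passes only in rows, so rows that repeat a pose let the fingers close. It gives the time, the measured TCP pose, the force and the opening at its end, in the units of the state.
- sense(): the state, without advancing time (a new reading comes with each control period).
- vision.grab_frame(name): name is "scene" or "side" or "wrist"; returns the picture (384x512x3 uint8, red, green, blue); there is no depth.
- vision.camera_model(name): a dict with "K" (3x3 intrinsics, pixels), "extrinsics" (4x4, takes a point from camera to world coordinates). Camera axes: x right, y up, looking along -z (the intrinsics and any distortion apply to the point x, -y, -z); pixel columns grow to the right and rows downward; lengths in m; the calibration is good to about 2 mm. A picture is of the moment at which its call begins: read the wrist's pose just before it. camera_model takes no time and is no camera call; for the wrist camera it gives the pose at the moment of the call.
- arm.sign_off(): hands the job in, once; it reports no verdict.
The state is a dict: "clock": time; "qpos": joint angles; "joint_vel": joint speeds; "effort": joint torques, N m; "ee_pos": TCP position; "tool_rot": TCP orientation; "force": force on the tool from outside, world axes, zero at the start; "moment": the same for the moment, N m; "grip_width": finger opening in m.
Only numpy, scipy, OpenCV 4.12 (cv2) and the standard library are available. Lean on these libraries where they do the work, as an engineer would, in place of code of your own. Each camera call takes 0.05 s, during which the arm holds its last target.

## Task

Two washed bamboo boards are drying flat in the small screw press. Wind the black wheel on top clockwise (seen from above) until its plate bears down firmly on the boards, with the spring above the plate squeezed to about half its free length: neither slack nor screwed down solid. Leave the boards lying squarely in the press and the other things where they are, and let go of the wheel.

Things in the scene. Friction and masses are not known exactly. Their poses are not given: they have to be found in the camera images.
- wheel (a joint): Tension wheel angle, rad: grows clockwise seen from above, stops at 0 and 6, starts at 0 to 0.6. Each rad lowers the screw 5 mm. The wheel stays where it is left. It takes about 0.25 N m to turn while the plate is free; once the plate is on the boards the spring adds 0.015 N m per mm squeezed, so about 0.4 N m when set
- wheel_grip (a point): Point on the wheel's vertical axis, inside the wooden cross-bar on the wheel, 244 mm above the worktop. Bar: 80 mm along this point's x, 16 mm thick (y), from the wheel's flat face 22 mm below this point to 14 mm above it. Wheel: black disc with steel rim, 116 mm across. The point turns with the wheel (z up), height fixed. Top of the steel yoke (50 x 210 mm) is at 200 mm
- collar (a point): Centre of the underside of the round steel collar (44 mm across) at the foot of the screw; goes down as the wheel is wound. The coil spring fills the space from it to the plate's upper face: 20 mm when free, 10 mm at half, 4 mm at the solid stop. 3 N per mm
- plate: Square aluminium pressing plate, 110 x 110 x 10 mm, hanging below the collar on its spring; origin at the centre of its underside, so its upper face is 10 mm higher. With the plate free its origin is 30 mm below the collar point; with the spring half squeezed, 20 mm. At the start its underside is about 2 to 12 mm above the upper board
- board_top: Upper bamboo board, 120 x 120 x 16 mm, loose, lying flat in the press; origin at the centre of its underside, its upper face 16 mm higher
- board_low: Lower bamboo board, of the same size, loose, on a fixed dark wooden packing block; origin at the centre of its underside
- press: The screw press, fixed: wooden base 170 x 220 x 25 mm, two steel columns 85 mm either side of the centre along its y, a steel yoke across their tops and the wheel in the middle. Origin under the centre of the base on the worktop, z up; the wheel's axis passes through it
- steamer: Bystander: round lidded bamboo steamer basket, 176 mm across, 126 mm high; origin under its centre
- spoon_rest: Bystander: white ceramic spoon rest, 96 mm dish with a 50 mm tail towards its -x; origin under the dish
- sauce_tray: Bystander: clear acrylic sauce tray with three cells, 110 x 170 x 30 mm; origin under its centre
- stick_a: Bystander: long steel chopstick, 240 mm along its y, lying flat; origin near its middle
- stick_b: Bystander: the other steel chopstick
Not all that is in view belongs to the job. Leave any blue, pink or purple look-alike of the board_top alone.

How it is judged:
By the outcome, as a careful person would: the job done as asked, in the order asked, and still so for the second after the job is handed in, with the robot touching nothing.
It also fails if it takes over 61 s, if anything falls off the work surface, if the arm or the gripper's body presses on something with over 40 N, if the wrist force passes 120 N, or if a joint passes its speed limit or range.

## Working session

There is one attempt and no reset: what is moved stays moved. The work goes in short steps, Python scripts to look and compute and a tool call to move; the robot and the scene stay as the last step left them, time stands still between calls to the robot, and variables do not carry over. Pictures are saved under pics/ and viewed, and the job is handed in when it is done.

Besides the shell and the picture viewer there is one more tool, called after "Request:" in YAML: its name, and indented under it one key for each argument. apply_moves: Moves the arm, as the interface text tells. Its arguments: {"type":"object","properties":{"deltas":{"type":"array","items":{"type":"object","properties":{"turn":{"type":"array","items":{"type":"number"}},"linear":{"type":"array","items":{"type":"number"}},"hand":{"type":"number"}}}},"newtons":{"type":"number"}},"required":["deltas"]}

```bash
mkdir -p pics; ls; python3 - <<'E'
from plant import sense, vision, arm
import cv2,json,numpy as np
s=sense();print({k:np.round(v,4).tolist() for k,v in s.items()})
for n in("scene","side","wrist"):
    m=vision.camera_model(n);print(n,{k:(np.round(v,4).tolist() if not isinstance(v,str) else v) for k,v in m.items()})
    f=vision.grab_frame(n);cv2.imwrite(f"pics/{n}0.png",f[:,:,::-1])
E
```

```text
pics
{'clock': 0.0, 'qpos': [-0.0662, 0.5372, -0.0044, 1.5389, 0.0026, 1.0673, -0.0712], 'joint_vel': [0.0005, -0.0009, 0.0015, 0.0015, -0.0019, -0.0016, -0.0012], 'effort': [-0.0005, -58.3398, 1.0487, -25.9097, 0.0124, 0.0094, -0.0], 'ee_pos': [0.6494, -0.0, 0.2304], 'tool_rot': [0.7071, 0.7071, -0.0006, -0.0006], 'force': [0.2525, -0.5418, 1.0888], 'moment': [-0.0101, 0.008, 0.0718], 'grip_width': 0.085}
scene {'K': [[437.2058, 0.0, 255.8469], [0.0, 437.2058, 197.9274], [0.0, 0.0, 1.0]], 'extrinsics': [[0.5965, -0.4353, 0.6743, 1.3402], [0.8023, 0.2993, -0.5164, -0.5969], [0.0229, 0.8491, 0.5278, 0.7512], [0.0, 0.0, 0.0, 1.0]]}
side {'K': [[391.1844, 0.0, 257.5704], [0.0, 391.1844, 195.2399], [0.0, 0.0, 1.0]], 'extrinsics': [[0.9985, 0.0476, -0.0274, 0.5469], [-0.0529, 0.7001, -0.7121, -0.8985], [-0.0147, 0.7124, 0.7016, 1.0598], [0.0, 0.0, 0.0, 1.0]]}
wrist {'K': [[307.9212, 0.0, 250.0741], [0.0, 307.9212, 187.7711], [0.0, 0.0, 1.0]], 'extrinsics': [[1.0, -0.0, 0.0033, 0.6493], [-0.0009, 0.9599, 0.2803, 0.0718], [-0.0032, -0.2803, 0.9599, 0.373], [0.0, 0.0, 0.0, 1.0]]}
```

View pics/scene0.png

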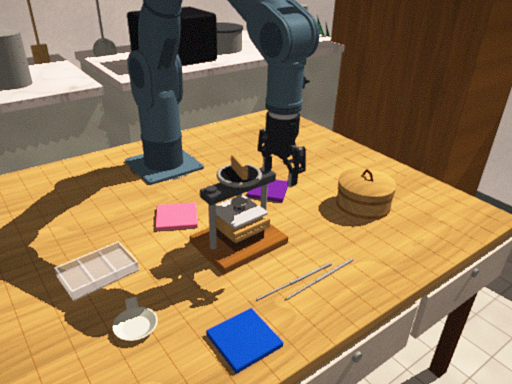

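View pics/side0.png

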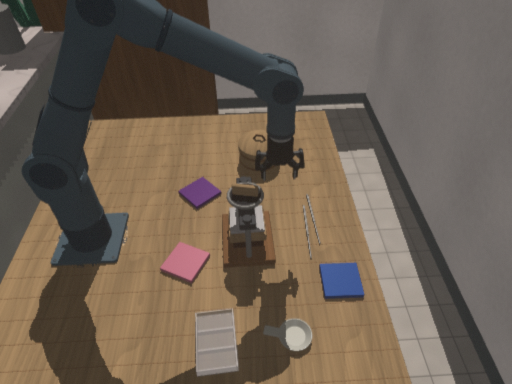

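View pics/wrist0.png

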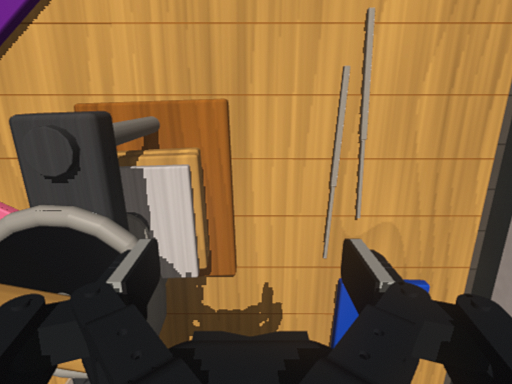

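The wheel is a black disc with a steel rim and a wooden bar: scene (240,177), side (245,195), and wrist bottom-left, partly cut off. Look-alikes, in scene pixels, are the pink board (177,217), purple board (268,190) and blue board (245,340), none with a wheel. The only press is the one at (240,225). Next I'll take close crops.

```bash
python3 - <<'E'
import cv2,numpy as np
a=cv2.imread('pics/scene0.png')[140:275,180:300];b=cv2.imread('pics/side0.png')[170:275,200:300]
cv2.imwrite('pics/c0.png',np.hstack([cv2.resize(a,(400,450),interpolation=2),cv2.resize(b,(400,450),interpolation=2)]))
E
```

```text
(no output)
```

View pics/c0.png

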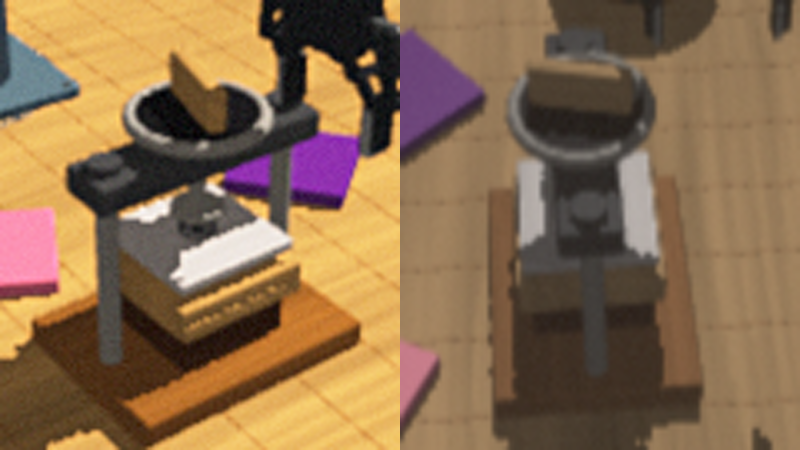

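```bash
cat > h.py <<'E'
from plant import sense, vision, arm
import cv2,numpy as np
def ray(m,uv):
    K=np.array(m['K']);T=np.array(m['extrinsics']);p=np.linalg.inv(K)@[uv[0],uv[1],1]
    d=T[:3,:3]@(p*[1,-1,-1]);return T[:3,3],d
def onz(m,uv,z):
    o,d=ray(m,uv);return o+d*(z-o[2])/d[2]
def proj(m,P):
    K=np.array(m['K']);T=np.array(m['extrinsics']);c=T[:3,:3].T@(np.array(P)-T[:3,3]);c=c*[1,-1,-1]
    u=K@c;return u[:2]/u[2]
E
python3 - <<'E'
from h import *
s=vision.camera_model('side');c=vision.camera_model('scene')
print(onz(s,(245.3,195),.222),onz(c,(180+197/3.333,140+115/3.333),.222))
for uv in((200+528/4,170+85/4.286),(200+634/4,170+92/4.286)): print(onz(s,uv,.258))
# base corners in side
for uv in((200+495/4,170+415/4.286),(200+700/4,170+415/4.286)): print(onz(s,uv,.0))
E
```

```text
[ 0.54224826 -0.04459444  0.222     ] [ 0.55115682 -0.04741623  0.222     ]
[ 0.79862473 -0.07689124  0.258     ]
[ 0.87461342 -0.08902725  0.258     ]
[ 0.7851961  -0.16822034  0.        ]
[ 0.95041342 -0.17867737  0.        ]
```

Request:
apply_moves:
  deltas:
    - {"linear": [0,0,-0.045],"turn": [0,0,0],"hand": 0.085}
    - {"linear": [0,0,-0.09],"turn": [0,0,0],"hand": 0.085}
    - {"linear": [-0.03,-0.03,-0.12],"turn": [0,0,0],"hand": 0.085}
    - {"linear": [-0.06,-0.06,-0.13],"turn": [0,0,0],"hand": 0.085}
    - {"linear": [-0.09,-0.09,-0.13],"turn": [0,0,0],"hand": 0.085}
    - {"linear": [-0.12,-0.105,-0.13],"turn": [0,0,0],"hand": 0.085}
    - {"linear": [-0.12,-0.105,-0.13],"turn": [0,0,0],"hand": 0.085}
    - {"linear": [-0.12,-0.105,-0.13],"turn": [0,0,0],"hand": 0.085}

```text
clock: 0.95
ee_pos: [0.5447, -0.1205, 0.3613]
tool_rot: [0.708, 0.707, 0.0, -0.0]
force: [1.5, 0.4, 0.3]
grip_width: 0.0852
```

```bash
python3 - <<'E'
from h import *
import pickle
for n in("wrist","side","scene"):
    m=vision.camera_model(n);f=vision.grab_frame(n);cv2.imwrite(f"pics/{n}1.png",f[:,:,::-1]);pickle.dump(m,open(f"pics/{n}1.pkl","wb"))
s=sense();print(s['clock'],s['ee_pos'],s['qpos'])
E
```

```text
1.1 [ 0.54552246 -0.11852855  0.36097903] [ 0.09975517  0.26506581  0.04239911  1.62294332 -0.01230519  1.25422853
  0.14675566]
```

View pics/wrist1.png

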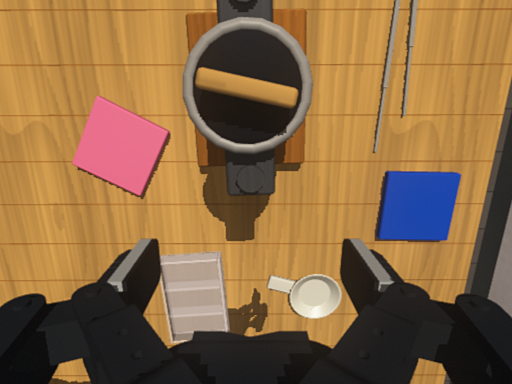

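The wheel rim is centred near (247,86), and the bar runs from (198,78) to (297,98). I'll measure both precisely.

```bash
python3 - <<'E'
from h import *
import pickle
m=pickle.load(open('pics/wrist1.pkl','rb'))
im=cv2.imread('pics/wrist1.png')
hsv=cv2.cvtColor(im,cv2.COLOR_BGR2HSV)
# bar: saturated pixels in the inner disc
yy,xx=np.mgrid[:384,:512];inn=(np.hypot(xx-247,yy-86)<57)
mk=((hsv[...,1]>90)&(hsv[...,2]>120)&inn).astype(np.uint8)*255
c=max(cv2.findContours(mk,0,1)[0],key=cv2.contourArea);r=cv2.minAreaRect(c);print(r)
bx=cv2.boxPoints(r);P=np.array([onz(m,p,.258) for p in bx]);print(P.round(4),P.mean(0))
e=[np.linalg.norm(P[i]-P[i-1]) for i in range(4)];print(e)
i=np.argmax(e);d=P[i]-P[i-1];d*=np.sign(d[0]);print('bar ang',np.degrees(np.arctan2(d[1],d[0])))
# black disc + bar interior
blk=((hsv[...,2]<70)&inn).astype(np.uint8)*255|mk
c=max(cv2.findContours(blk,0,1)[0],key=cv2.contourArea);h=cv2.convexHull(c);el=cv2.fitEllipse(h);print(el,onz(m,el[0],.222))
E
```

```text
((246.41461181640625, 86.14973449707031), (103.0385513305664, 18.87053108215332), 12.458247184753418)
[[ 0.5016 -0.0386  0.258 ]
 [ 0.5054 -0.0256  0.258 ]
 [ 0.581  -0.0416  0.258 ]
 [ 0.5785 -0.0551  0.258 ]] [ 0.5416324  -0.04023644  0.258     ]
[np.float64(0.07856403590049753), np.float64(0.013548423750692245), np.float64(0.07732749168041678), np.float64(0.01377437346995074)]
bar ang -12.111636774712034
((247.00230407714844, 85.99703979492188), (108.91353607177734, 114.54963684082031), 179.07521057128906) [ 0.54134058 -0.03872243  0.222     ]
```

Request:
apply_moves:
  deltas:
    - {"linear": [0.02,0,0],"turn": [0,0,-0.14],"hand": 0.085}
    - {"linear": [0.04,-0.002,0],"turn": [0,0,-0.28],"hand": 0.085}
    - {"linear": [0.06,-0.003,0],"turn": [0,0,-0.42],"hand": 0.085}
    - {"linear": [0.08,-0.0035,0],"turn": [0,0,-0.56],"hand": 0.085}
    - {"linear": [0.0805,-0.0035,0],"turn": [0,0,-0.7],"hand": 0.085}
    - {"linear": [0.0805,-0.0035,0],"turn": [0,0,-0.84],"hand": 0.085}
    - {"linear": [0.0805,-0.0035,0],"turn": [0,0,-0.98],"hand": 0.085}
    - {"linear": [0.0805,-0.0035,0],"turn": [0,0,-1.12],"hand": 0.085}
    - {"linear": [0.0805,-0.0035,0],"turn": [0,0,-1.26],"hand": 0.085}
    - {"linear": [0.0805,-0.0035,0],"turn": [0,0,-1.36],"hand": 0.085}

```text
clock: 2.1
ee_pos: [0.5418, -0.0381, 0.361]
tool_rot: [0.101, 0.995, 0.0, -0.0]
force: [0.1, 0.6, 0.1]
grip_width: 0.0853
```

Request:
apply_moves:
  deltas:
    - {"linear": [0,0,0],"turn": [0,0,0],"hand": 0.085}
    - {"linear": [0,0,0],"turn": [0,0,0],"hand": 0.085}

```text
clock: 2.3
ee_pos: [0.5417, -0.0387, 0.3611]
tool_rot: [0.106, 0.994, 0.0, -0.0]
force: [0.3, 0.3, 0.1]
grip_width: 0.0849
```

```bash
python3 - <<'E'
from h import *
s=sense();print(s['clock'],s['ee_pos'],s['qpos'].round(3) if hasattr(s['qpos'],'round') else s['qpos'],s['tool_rot'],s['moment'])
from scipy.spatial.transform import Rotation as R
print(R.from_quat(s['tool_rot']).as_matrix().round(3))
f=vision.grab_frame('wrist');cv2.imwrite('pics/wrist2.png',f[:,:,::-1])
E
```

```text
2.3 [ 0.54169657 -0.03873715  0.36108448] [ 0.139  0.246 -0.184  1.649  0.047  1.251  1.305] [ 1.05946721e-01  9.94371788e-01  1.17572155e-04 -1.61181959e-04] [-0.0385857   0.03319361  0.03000328]
[[-0.978  0.211 -0.   ]
 [ 0.211  0.978  0.   ]
 [ 0.     0.    -1.   ]]
```

View pics/wrist2.png

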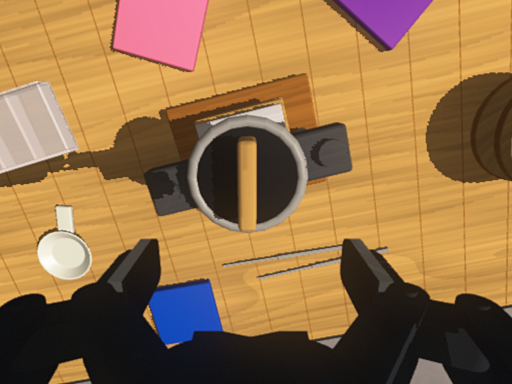

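```bash
python3 - <<'E'
from h import *
m=vision.camera_model('wrist');im=cv2.imread('pics/wrist2.png');s=sense()
hsv=cv2.cvtColor(im,cv2.COLOR_BGR2HSV);yy,xx=np.mgrid[:384,:512];inn=(np.hypot(xx-248,yy-175)<53)
mk=((hsv[...,1]>90)&(hsv[...,2]>120)&inn).astype(np.uint8)*255
c=max(cv2.findContours(mk,0,1)[0],key=cv2.contourArea);r=cv2.minAreaRect(c);print(r)
P=np.array([onz(m,p,.256) for p in cv2.boxPoints(r)]);print(P.round(4),P.mean(0))
blk=((hsv[...,2]<70)&inn).astype(np.uint8)*255|mk
c=max(cv2.findContours(blk,0,1)[0],key=cv2.contourArea);el=cv2.fitEllipse(cv2.convexHull(c));print(el,onz(m,el[0],.222),s['ee_pos'])
# scene/side crops of press for gap
a=cv2.imread('pics/scene1.png')[175:265,185:295];cv2.imwrite('pics/c1.png',cv2.resize(a,(770,630)[:2] if 0 else (733,600),interpolation=cv2.INTER_CUBIC))
E
```

```text
((247.5, 182.0), (17.0, 90.0), 0.0)
[[ 0.5745 -0.0555  0.256 ]
 [ 0.4987 -0.0383  0.256 ]
 [ 0.5016 -0.025   0.256 ]
 [ 0.5777 -0.041   0.256 ]] [ 0.53811545 -0.0399397   0.256     ]
((247.07598876953125, 176.08038330078125), (99.54395294189453, 99.74005126953125), 85.01759338378906) [ 0.53968334 -0.04098493  0.222     ] [ 0.54165128 -0.03889346  0.36111732]
```

View pics/c1.png

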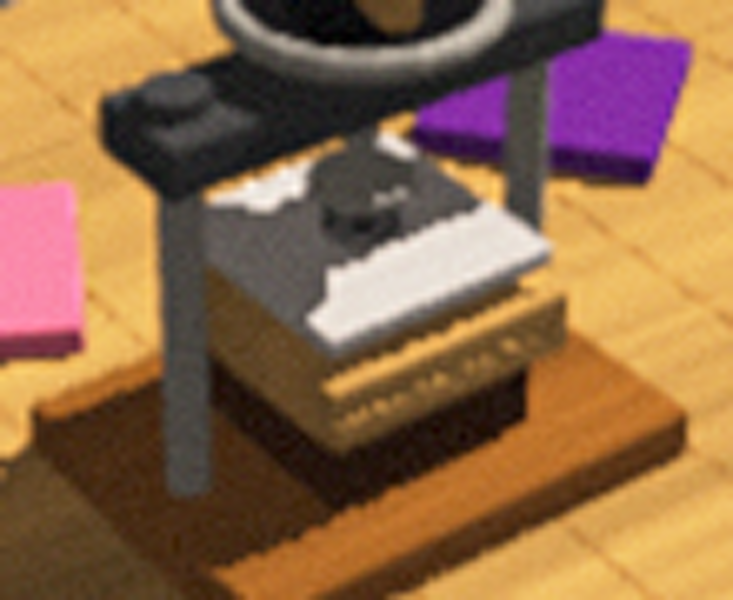

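Request:
apply_moves:
  deltas:
    - {"linear": [0.001,-0.001,0.02],"turn": [0,0,0],"hand": 0.045}
    - {"linear": [0.001,-0.001,0.05],"turn": [0,0,0],"hand": 0.045}
    - {"linear": [0.001,-0.001,0.08],"turn": [0,0,0],"hand": 0.045}
    - {"linear": [0.001,-0.001,0.1],"turn": [0,0,0],"hand": 0.045}
    - {"linear": [0.001,-0.001,0.115],"turn": [0,0,0],"hand": 0.045}
    - {"linear": [0.001,-0.001,0.125],"turn": [0,0,0],"hand": 0.045}
    - {"linear": [0.001,-0.001,0.131],"turn": [0,0,0],"hand": 0.045}
    - {"linear": [0.001,-0.001,0.131],"turn": [0,0,0],"hand": 0.045}

```text
clock: 3.15
ee_pos: [0.5402, -0.0401, 0.2299]
tool_rot: [0.105, 0.994, -0.0, -0.0]
force: [-0.7, -1.3, -1.0]
grip_width: 0.0452
```

Request:
apply_moves:
  deltas:
    - {"hand": 0.012}
    - {"hand": 0.012}
    - {"hand": 0.012}
    - {"hand": 0.012}
    - {"hand": 0.005}
    - {"hand": 0.005}
  newtons: 50

```text
validation failed for argument at $.de...
```

```bash
python3 - <<'E'
from h import *
s=sense();print({k:np.round(v,3).tolist() for k,v in s.items()})
for n in("wrist","scene"):
  f=vision.grab_frame(n);cv2.imwrite(f'pics/{n}3.png',f[:,:,::-1])
a=cv2.imread('pics/scene3.png')[150:265,185:295]
cv2.imwrite('pics/c3.png',np.hstack([cv2.resize(a,(400,418),interpolation=2),cv2.resize(cv2.imread('pics/wrist3.png'),(400,418))]))
E
```

```text
{'clock': 3.15, 'qpos': [0.135, 0.362, -0.181, 1.82, 0.077, 0.967, 1.282], 'joint_vel': [0.004, -0.015, -0.001, -0.018, -0.0, 0.013, 0.004], 'effort': [-0.069, -46.038, -1.066, -24.095, 0.029, -0.154, -0.028], 'ee_pos': [0.54, -0.04, 0.23], 'tool_rot': [0.105, 0.994, -0.0, -0.0], 'force': [-0.704, -1.327, -0.985], 'moment': [0.001, 0.058, 0.014], 'grip_width': 0.045}
```

View pics/c3.png

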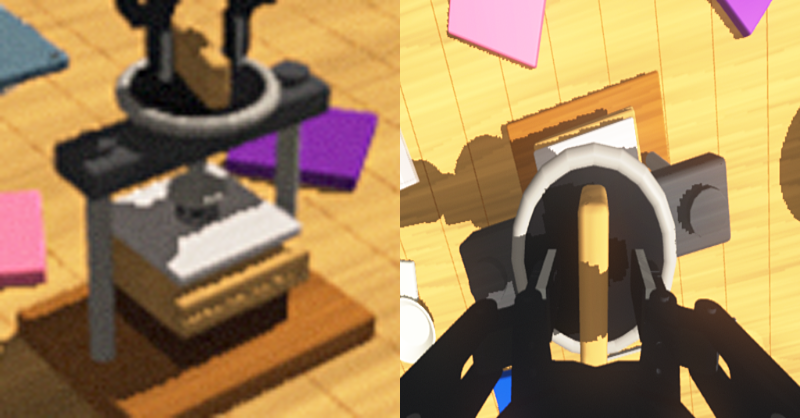

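The fingers straddle the bar evenly, so I'll close on it.

Request:
apply_moves:
  deltas:
    - {"linear": [0,0,0],"turn": [0,0,0],"hand": 0.01}
    - {"linear": [0,0,0],"turn": [0,0,0],"hand": 0.01}
    - {"linear": [0,0,0],"turn": [0,0,0],"hand": 0.01}
    - {"linear": [0,0,0],"turn": [0,0,0],"hand": 0.01}
    - {"linear": [0,0,0],"turn": [0,0,0],"hand": 0.01}
  newtons: 60

```text
clock: 3.75
ee_pos: [0.5405, -0.0414, 0.2312]
tool_rot: [0.106, 0.994, -0.001, 0.0]
force: [-2.8, -2.9, 6.1]
grip_width: 0.015
```

```bash
python3 - <<'E'
from h import *
s=sense();print({k:np.round(v,3).tolist() for k,v in s.items()})
E
```

```text
{'clock': 3.75, 'qpos': [0.136, 0.36, -0.18, 1.819, 0.078, 0.968, 1.282], 'joint_vel': [-0.001, -0.0, -0.002, -0.001, 0.002, 0.0, -0.001], 'effort': [-1.765, -43.628, -2.624, -23.536, -0.744, -0.791, -0.087], 'ee_pos': [0.54, -0.041, 0.231], 'tool_rot': [0.106, 0.994, -0.001, 0.0], 'force': [-2.788, -2.943, 6.089], 'moment': [-0.53, 0.455, 0.101], 'grip_width': 0.015}
```

Request:
apply_moves:
  deltas:
    - {"linear": [0,0,0],"turn": [0,0,0.08],"hand": 0.01}
    - {"linear": [0,0,0],"turn": [0,0,0.16],"hand": 0.01}
    - {"linear": [0,0,0],"turn": [0,0,0.24],"hand": 0.01}
    - {"linear": [0,0,0],"turn": [0,0,0.32],"hand": 0.01}
    - {"linear": [0,0,0],"turn": [0,0,0.4],"hand": 0.01}

```text
clock: 4.25
ee_pos: [0.5408, -0.0408, 0.2312]
tool_rot: [0.302, 0.953, -0.0, 0.001]
force: [-1.2, -2.2, 4.3]
grip_width: 0.015
```

```bash
cat > st.py <<'E'
from h import *
import sys,pickle
t=sys.argv[1]
s=sense();print({k:np.round(v,3).tolist() for k,v in s.items() if k in('clock','qpos','ee_pos','tool_rot','force','moment','grip_width')})
q=s['tool_rot'];print('yaw',2*np.arctan2(q[0],q[1]))
for n in("side","scene"):
  f=vision.grab_frame(n);cv2.imwrite(f'pics/{n}{t}.png',f[:,:,::-1])
a=cv2.imread(f'pics/scene{t}.png')[150:265,185:295];b=cv2.imread(f'pics/side{t}.png')[170:275,200:300]
cv2.imwrite(f'pics/c{t}.png',np.hstack([cv2.resize(a,(440,460),interpolation=2),cv2.resize(b,(360,460),interpolation=2)]))
E
python3 st.py 4
```

```text
{'clock': 4.25, 'qpos': [0.073, 0.356, -0.102, 1.823, 0.044, 0.964, 0.909], 'ee_pos': [0.541, -0.041, 0.231], 'tool_rot': [0.302, 0.953, -0.0, 0.001], 'force': [-1.229, -2.165, 4.324], 'moment': [-0.336, 0.291, 0.206], 'grip_width': 0.015}
yaw 0.6140491078565401
```

View pics/c4.png

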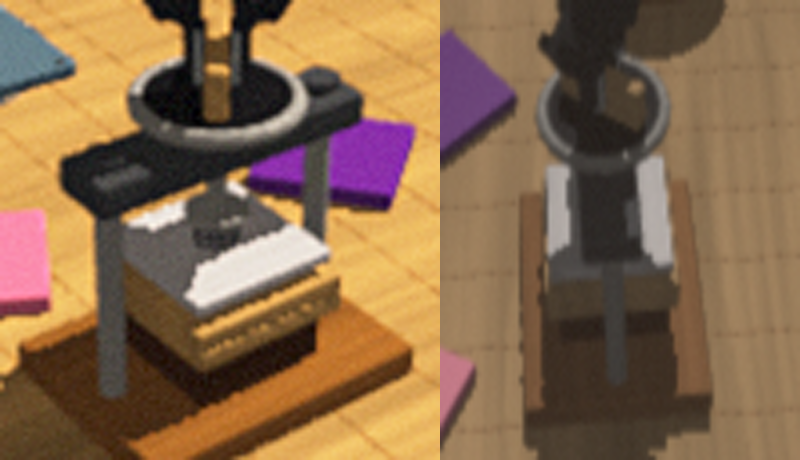

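```bash
cat > tr.py <<'E'
import cv2,numpy as np,sys
def edge(t):
    im=cv2.imread(f'pics/scene{t}.png');g=cv2.GaussianBlur(im,(3,3),0).astype(float)
    b=g[...,0]  # blue: white high, wood low
    r=[]
    for x in range(238,263):
        col=b[205:232,x];i=int(np.argmax(col));
        for j in range(i,len(col)-1):
            if col[j]>=150>col[j+1]: r.append(205+j+(col[j]-150)/(col[j]-col[j+1]));break
        else: r.append(np.nan)
    x=np.arange(238,263);r=np.array(r);ok=~np.isnan(r);p=np.polyfit(x[ok]-250,r[ok],1)
    res=abs(np.polyval(p,x-250)-r);ok&=res<1;p=np.polyfit(x[ok]-250,r[ok],1)
    return p,ok.sum()
for t in sys.argv[1:]: print(t,edge(t))
E
python3 tr.py 0 1 3 4
```

```text
0 (array([ -0.43006594, 219.75474873]), np.int64(25))
1 (array([ -0.43019596, 219.56364657]), np.int64(25))
3 (array([ -0.43064005, 219.63962705]), np.int64(25))
4 (array([ -0.43174925, 220.27285485]), np.int64(25))
```

Request:
apply_moves:
  deltas:
    - {"linear": [0,0,0],"turn": [0,0,0.08],"hand": 0.01}
    - {"linear": [0,0,0],"turn": [0,0,0.16],"hand": 0.01}
    - {"linear": [0,0,0],"turn": [0,0,0.24],"hand": 0.01}
    - {"linear": [0,0,0],"turn": [0,0,0.32],"hand": 0.01}
    - {"linear": [0,0,0],"turn": [0,0,0.4],"hand": 0.01}

```text
clock: 4.85
ee_pos: [0.5412, -0.0404, 0.2312]
tool_rot: [0.485, 0.875, 0.0, 0.001]
force: [1.5, -1.5, 4.4]
grip_width: 0.0151
```

```bash
python3 st.py 5; python3 tr.py 4 5
```

```text
{'clock': 4.85, 'qpos': [0.012, 0.353, -0.025, 1.826, 0.011, 0.96, 0.54], 'ee_pos': [0.541, -0.04, 0.231], 'tool_rot': [0.485, 0.875, 0.0, 0.001], 'force': [1.453, -1.508, 4.431], 'moment': [-0.31, -0.007, 0.205], 'grip_width': 0.015}
yaw 1.0122916181115382
4 (array([ -0.43174925, 220.27285485]), np.int64(25))
5 (array([ -0.43181724, 220.91625194]), np.int64(25))
```

View pics/c5.png

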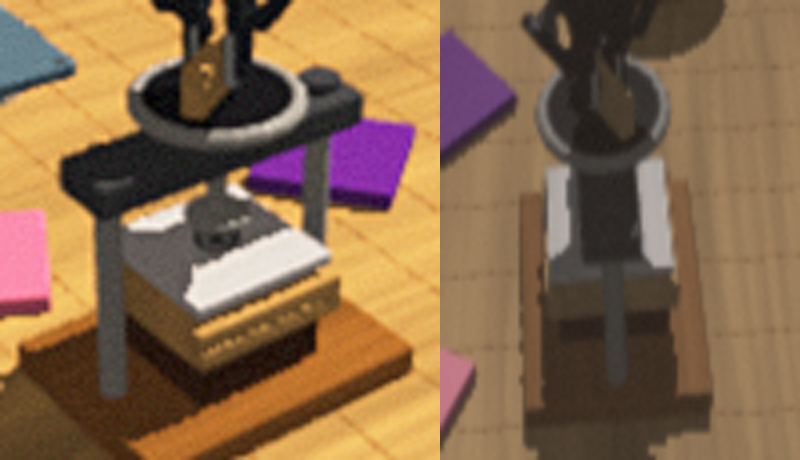

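The plate edge moves 0.64 px per 0.4 rad and the torque is flat at 0.205 N m, so the plate is still free. I'll keep winding in the same steps.

Request:
apply_moves:
  deltas:
    - {"linear": [0,0,0],"turn": [0,0,0.08],"hand": 0.01}
    - {"linear": [0,0,0],"turn": [0,0,0.16],"hand": 0.01}
    - {"linear": [0,0,0],"turn": [0,0,0.24],"hand": 0.01}
    - {"linear": [0,0,0],"turn": [0,0,0.32],"hand": 0.01}
    - {"linear": [0,0,0],"turn": [0,0,0.4],"hand": 0.01}

```text
clock: 5.45
ee_pos: [0.5419, -0.0402, 0.2312]
tool_rot: [0.648, 0.762, 0.001, 0.001]
force: [3.2, -0.3, 3.2]
grip_width: 0.015
```

```bash
python3 st.py 6; python3 tr.py 5 6
```

```text
{'clock': 5.45, 'qpos': [-0.05, 0.352, 0.052, 1.829, -0.022, 0.957, 0.172], 'ee_pos': [0.542, -0.04, 0.231], 'tool_rot': [0.648, 0.762, 0.001, 0.001], 'force': [3.243, -0.33, 3.229], 'moment': [-0.214, -0.431, 0.232], 'grip_width': 0.015}
yaw 1.4101743737168866
5 (array([ -0.43181724, 220.91625194]), np.int64(25))
6 (array([ -0.43266417, 221.53053655]), np.int64(25))
```

Request:
apply_moves:
  deltas:
    - {"linear": [0,0,0],"turn": [0,0,0.08],"hand": 0.01}
    - {"linear": [0,0,0],"turn": [0,0,0.16],"hand": 0.01}
    - {"linear": [0,0,0],"turn": [0,0,0.24],"hand": 0.01}
    - {"linear": [0,0,0],"turn": [0,0,0.32],"hand": 0.01}
    - {"linear": [0,0,0],"turn": [0,0,0.4],"hand": 0.01}

```text
clock: 6.05
ee_pos: [0.5425, -0.0401, 0.2312]
tool_rot: [0.786, 0.618, 0.002, 0.002]
force: [6.7, -0.8, 2.4]
grip_width: 0.0152
```

```bash
python3 st.py 7; python3 tr.py 6 7
```

```text
{'clock': 6.05, 'qpos': [-0.113, 0.353, 0.13, 1.832, -0.055, 0.955, -0.197], 'ee_pos': [0.542, -0.04, 0.231], 'tool_rot': [0.786, 0.618, 0.002, 0.002], 'force': [6.657, -0.799, 2.364], 'moment': [-0.231, -1.091, 0.269], 'grip_width': 0.015}
yaw 1.8089713675069856
6 (array([ -0.43266417, 221.53053655]), np.int64(25))
7 (array([ -0.43509012, 222.13896039]), np.int64(25))
```

View pics/c7.png

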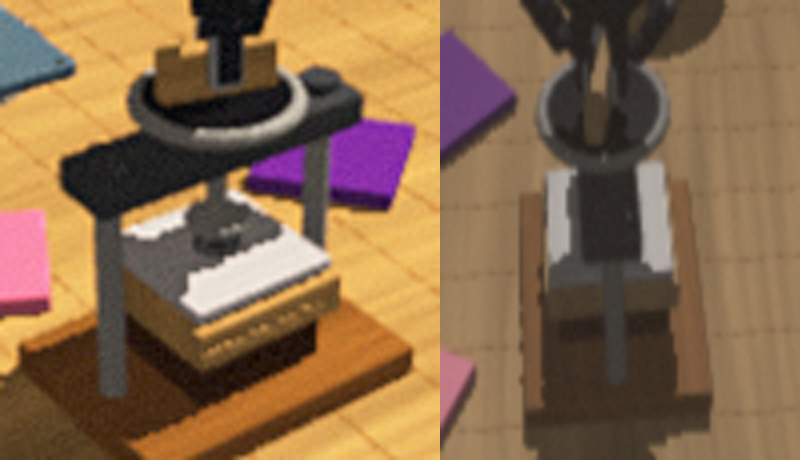

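Request:
apply_moves:
  deltas:
    - {"linear": [0,0.0005,0],"turn": [0,0,0.08],"hand": 0.01}
    - {"linear": [0,0.001,0],"turn": [0,0,0.16],"hand": 0.01}
    - {"linear": [0,0.0015,0],"turn": [0,0,0.24],"hand": 0.01}
    - {"linear": [0,0.0015,0],"turn": [0,0,0.32],"hand": 0.01}
    - {"linear": [0,0.0015,0],"turn": [0,0,0.4],"hand": 0.01}

```text
clock: 6.65
ee_pos: [0.5431, -0.0405, 0.2312]
tool_rot: [0.893, 0.45, 0.001, 0.001]
force: [3.2, -0.3, 5.5]
grip_width: 0.0149
```

```bash
python3 st.py 8; python3 tr.py 7 8
```

```text
{'clock': 6.65, 'qpos': [-0.175, 0.358, 0.21, 1.833, -0.09, 0.957, -0.565], 'ee_pos': [0.543, -0.04, 0.231], 'tool_rot': [0.893, 0.45, 0.001, 0.001], 'force': [3.192, -0.267, 5.454], 'moment': [-0.232, -0.442, 0.243], 'grip_width': 0.015}
yaw 2.2090281710814077
7 (array([ -0.43509012, 222.13896039]), np.int64(25))
8 (array([ -0.43429332, 222.75257042]), np.int64(25))
```

View pics/c8.png

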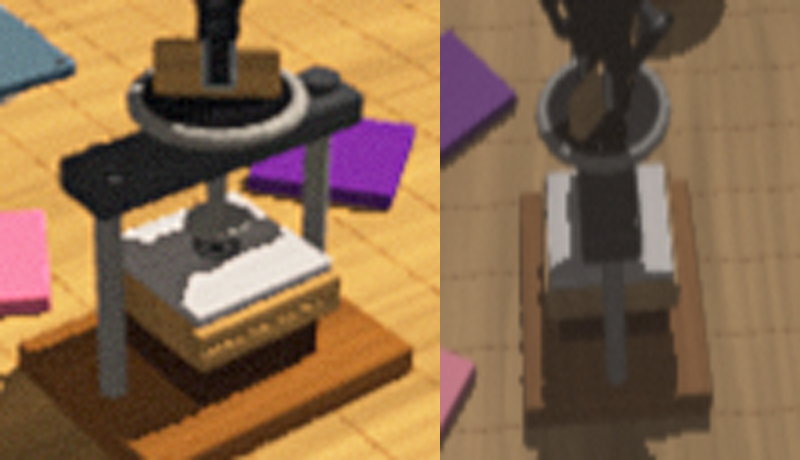

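Request:
apply_moves:
  deltas:
    - {"linear": [0,0,0],"turn": [0,0,0.08],"hand": 0.01}
    - {"linear": [0,0,0],"turn": [0,0,0.16],"hand": 0.01}
    - {"linear": [0,0,0],"turn": [0,0,0.24],"hand": 0.01}
    - {"linear": [0,0,0],"turn": [0,0,0.32],"hand": 0.01}
    - {"linear": [0,0,0],"turn": [0,0,0.4],"hand": 0.01}

```text
clock: 7.25
ee_pos: [0.5436, -0.0409, 0.2312]
tool_rot: [0.965, 0.263, 0.002, 0.001]
force: [4.4, -2.5, 3.8]
grip_width: 0.0152
```

```bash
python3 st.py 9; python3 tr.py 8 9
```

```text
{'clock': 7.25, 'qpos': [-0.239, 0.362, 0.292, 1.836, -0.125, 0.957, -0.932], 'ee_pos': [0.544, -0.041, 0.231], 'tool_rot': [0.965, 0.263, 0.002, 0.001], 'force': [4.355, -2.513, 3.752], 'moment': [-0.434, -0.755, 0.231], 'grip_width': 0.015}
yaw 2.609190899778502
8 (array([ -0.43429332, 222.75257042]), np.int64(25))
9 (array([ -0.43455865, 222.91678823]), np.int64(25))
```

Request:
apply_moves:
  deltas:
    - {"linear": [0,0,0],"turn": [0,0,0.08],"hand": 0.01}
    - {"linear": [0,0,0],"turn": [0,0,0.16],"hand": 0.01}
    - {"linear": [0,0,0],"turn": [0,0,0.24],"hand": 0.01}
    - {"linear": [0,0,0],"turn": [0,0,0.32],"hand": 0.01}
    - {"linear": [0,0,0],"turn": [0,0,0.4],"hand": 0.01}

```text
clock: 7.85
ee_pos: [0.5438, -0.0416, 0.2312]
tool_rot: [0.998, 0.066, 0.002, 0.001]
force: [5.5, -2.5, 2.5]
grip_width: 0.0149
```

```bash
python3 st.py 10; python3 tr.py 9 10
```

```text
{'clock': 7.85, 'qpos': [-0.304, 0.369, 0.376, 1.84, -0.161, 0.958, -1.297], 'ee_pos': [0.544, -0.042, 0.231], 'tool_rot': [0.998, 0.066, 0.002, 0.001], 'force': [5.527, -2.489, 2.477], 'moment': [-0.775, -0.843, 0.343], 'grip_width': 0.015}
yaw 3.009504700233118
9 (array([ -0.43455865, 222.91678823]), np.int64(25))
10 (array([ -0.43291855, 222.93903133]), np.int64(25))
```

View pics/c10.png

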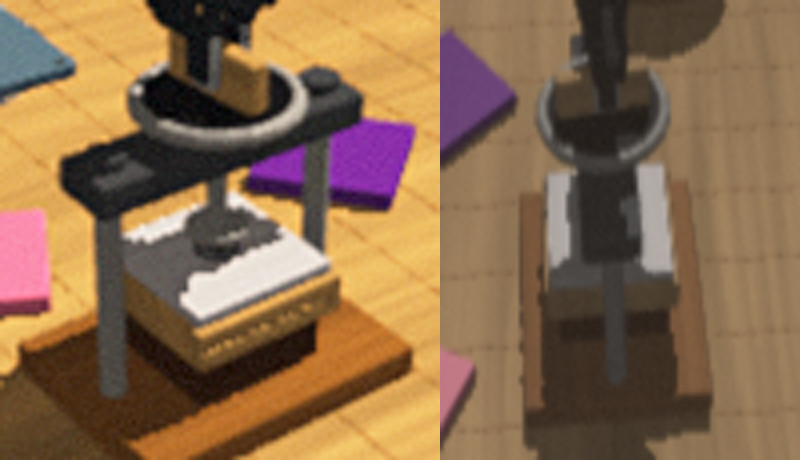

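Contact came at yaw ≈ 2.32, where the plate edge levelled off at 222.93 and the torque began to rise. I'm now at 3.01, and the target is contact + 2.0 rad ≈ 4.32, so 1.31 rad remains.

Request:
apply_moves:
  deltas:
    - {"linear": [0.001,0,0],"turn": [0,0,0.08],"hand": 0.01}
    - {"linear": [0.001,0,0],"turn": [0,0,0.16],"hand": 0.01}
    - {"linear": [0.001,0,0],"turn": [0,0,0.24],"hand": 0.01}
    - {"linear": [0.001,0,0],"turn": [0,0,0.32],"hand": 0.01}
    - {"linear": [0.001,0,0],"turn": [0,0,0.4],"hand": 0.01}
    - {"linear": [0.001,0,0],"turn": [0,0,0.48],"hand": 0.01}
    - {"linear": [0.001,0,0],"turn": [0,0,0.56],"hand": 0.01}
    - {"linear": [0.001,0,0],"turn": [0,0,0.64],"hand": 0.01}
    - {"linear": [0.001,0,0],"turn": [0,0,0.7],"hand": 0.01}

```text
clock: 8.85
ee_pos: [0.5436, -0.0427, 0.2312]
tool_rot: [0.96, -0.281, 0.001, 0.001]
force: [0.8, -6.1, 7.2]
grip_width: 0.0151
```

```bash
python3 st.py 11; python3 tr.py 11
```

```text
{'clock': 8.85, 'qpos': [-0.42, 0.389, 0.531, 1.845, -0.233, 0.967, -1.929], 'ee_pos': [0.544, -0.043, 0.231], 'tool_rot': [0.96, -0.281, 0.001, 0.001], 'force': [0.838, -6.123, 7.2], 'moment': [-1.183, -0.025, 0.403], 'grip_width': 0.015}
yaw 3.710312048756161
11 (array([ -0.4343249, 222.93284  ]), np.int64(25))
```

Request:
apply_moves:
  deltas:
    - {"linear": [0,0,0],"turn": [0,0,0.08],"hand": 0.01}
    - {"linear": [0,0,0],"turn": [0,0,0.16],"hand": 0.01}
    - {"linear": [0,0,0],"turn": [0,0,0.24],"hand": 0.01}
    - {"linear": [0,0,0],"turn": [0,0,0.32],"hand": 0.01}
    - {"linear": [0,0,0],"turn": [0,0,0.4],"hand": 0.01}
    - {"linear": [0,0,0],"turn": [0,0,0.48],"hand": 0.01}
    - {"linear": [0,0,0],"turn": [0,0,0.56],"hand": 0.01}
    - {"linear": [0,0,0],"turn": [0,0,0.61],"hand": 0.01}
    - {"linear": [0,0,0],"turn": [0,0,0.61],"hand": 0.01}

```text
clock: 9.85
ee_pos: [0.5428, -0.0434, 0.2312]
tool_rot: [0.831, -0.556, 0.001, 0.001]
force: [-1.0, -7.0, 10.7]
grip_width: 0.0152
```

```bash
python3 st.py 12; python3 tr.py 12
```

```text
{'clock': 9.85, 'qpos': [-0.523, 0.416, 0.673, 1.851, -0.305, 0.979, -2.468], 'ee_pos': [0.543, -0.043, 0.231], 'tool_rot': [0.831, -0.556, 0.001, 0.001], 'force': [-0.963, -7.0, 10.732], 'moment': [-1.246, 0.461, 0.015], 'grip_width': 0.015}
yaw 4.3198365929351965
12 (array([ -0.43397324, 222.94932386]), np.int64(25))
```

View pics/c12.png

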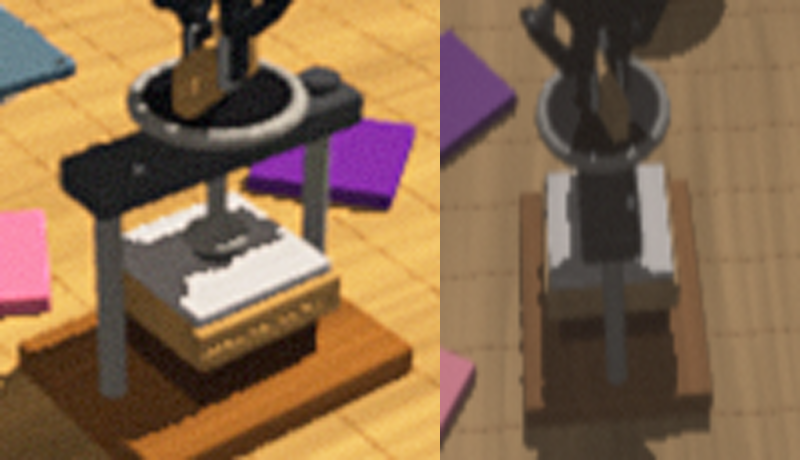

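Request:
apply_moves:
  deltas:
    - {"linear": [0,0,0],"turn": [0,0,0],"hand": 0.045}
    - {"linear": [0,0,0],"turn": [0,0,0],"hand": 0.045}
    - {"linear": [0,0,0],"turn": [0,0,0],"hand": 0.045}
    - {"linear": [0,0,0],"turn": [0,0,0],"hand": 0.045}
    - {"linear": [0,0,-0.02],"turn": [0,0,0],"hand": 0.045}
    - {"linear": [0,0,-0.05],"turn": [0,0,0],"hand": 0.045}
    - {"linear": [0,0,-0.08],"turn": [0,0,0],"hand": 0.045}
    - {"linear": [0,0,-0.12],"turn": [0,0,0],"hand": 0.045}
    - {"linear": [0,0,-0.16],"turn": [0,0,0],"hand": 0.045}
    - {"linear": [0,0,-0.16],"turn": [0,0,0],"hand": 0.045}

```text
clock: 10.95
ee_pos: [0.5452, -0.041, 0.3954]
tool_rot: [0.831, -0.556, 0.003, -0.003]
force: [1.0, -1.0, -1.2]
grip_width: 0.0451
```

```bash
python3 st.py 13; python3 tr.py 13; python3 - <<'E'
from h import *
m=vision.camera_model('wrist');im=vision.grab_frame('wrist')[:,:,::-1].copy();cv2.imwrite('pics/wrist13.png',im)
E
```

```text
{'clock': 10.95, 'qpos': [-0.6, 0.254, 0.741, 1.633, -0.178, 1.315, -2.58], 'ee_pos': [0.545, -0.041, 0.395], 'tool_rot': [0.831, -0.556, 0.003, -0.003], 'force': [1.0, -1.015, -1.171], 'moment': [0.043, 0.038, 0.026], 'grip_width': 0.045}
yaw 4.320189020958808
13 (array([ -0.4342425 , 222.83701627]), np.int64(25))
```

View pics/c13.png

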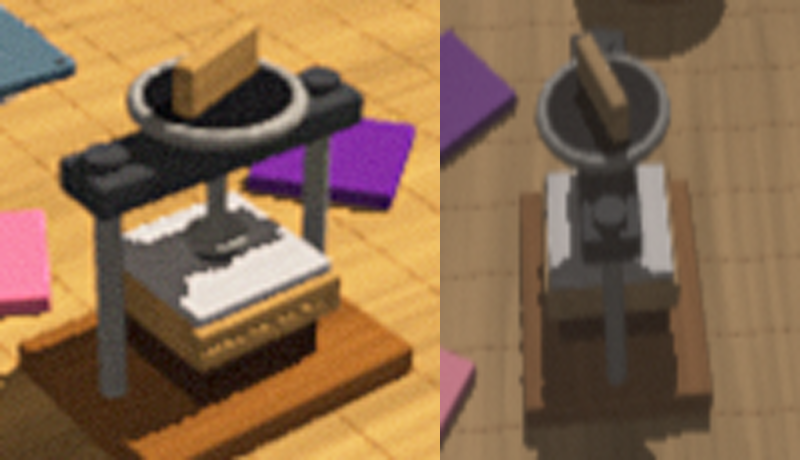

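View pics/wrist13.png

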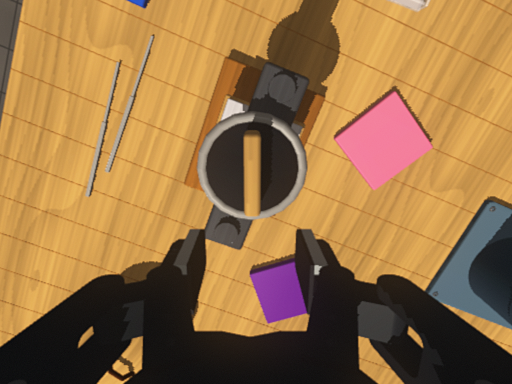

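```bash
python3 - <<'E'
import cv2,numpy as np
L=[cv2.resize(cv2.imread(f'pics/scene{t}.png')[190:225,215:265],(390,273),interpolation=cv2.INTER_CUBIC) for t in (1,8,10,13)]
cv2.imwrite('pics/sp.png',np.vstack([np.hstack(L[:2]),np.hstack(L[2:])]))
E
```

```text
(no output)
```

View pics/sp.png

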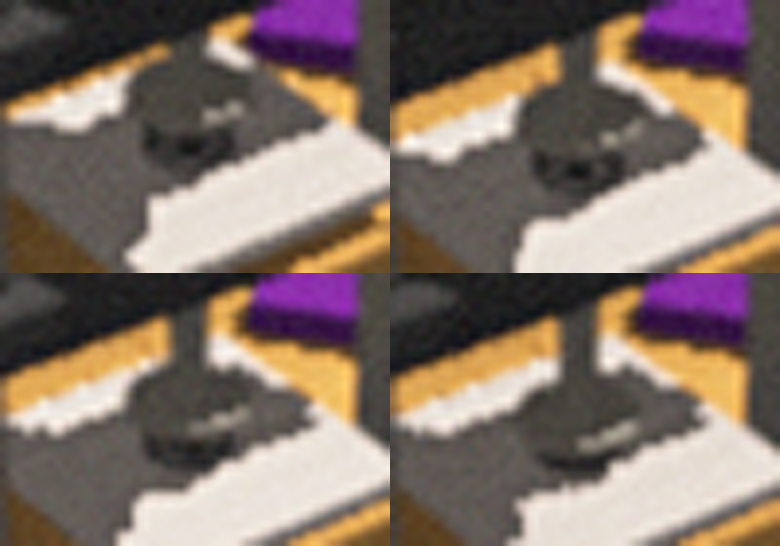

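```bash
python3 - <<'E'
import cv2,numpy as np
d=cv2.absdiff(cv2.imread('pics/side1.png'),cv2.imread('pics/side13.png')).max(2)
for n,(x,y) in dict(steamer=(255,150),spoon=(290,335),tray=(216,340),sticks=(312,225),blue=(341,281),pink=(185,262),boards=(247,242)).items(): print(n,d[y-18:y+18,x-18:x+18].mean().round(1))
from plant import arm
print(arm.sign_off())
E
```

```text
steamer 45.4
spoon 2.4
tray 2.3
sticks 2.2
blue 2.1
pink 2.4
boards 6.6
the job is handed in; nothing more can be done
None
```

I wound the wheel 4.11 rad clockwise in one grip, let go of it, raised the hand about 160 mm clear and handed the job in.

- **Contact:** The tracked plate edge stopped moving 2.11 rad into the turn. From there I wound another 2.0 rad, about 10 mm of squeeze, so the spring should be near half its free length.
- **Torque:** It read 0.2–0.27 N m with the plate free. At 0.61 rad short of the end it was 0.40 N m, a little above the roughly 0.35 expected there. The reading at the end was taken with the wheel standing still (0.015 N m), so it doesn't check the final torque.
- **Collar:** In the pictures it dropped about 21–22 mm, against 20.5 mm expected from the angle. That is a rough reading from a highlight on the collar.
- **Release:** The bar stayed in line with the hand after release, so I saw no slip or spring-back.
- **Plate edge:** After release it read 222.84 px against 222.95 before, a difference worth about 0.4 mm that I took as noise.
- **Other things:** The boards look square and unmoved. The chopsticks, spoon rest, sauce tray and the blue and pink boards match the earlier side picture. The steamer patch did differ (45 against about 2 for the others), probably because the arm and its shadow cross it there. The arm never worked near the steamer, but I didn't check its position separately. I also ran no comparison on the purple board.

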